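# Set the pin in the loaded tag press

### The arm

A 6-joint arm with a two-finger parallel gripper is mounted at the origin on the work surface. World frame = base frame: x ahead of the robot, y to its left, z up, the work surface at z = 0. Lengths are in m, angles in rad, forces in N, time in s.
With the tool pointing down it reaches from about 0.35 to 0.85 m from the base axis. Payload 8.1 kg.
Tool frame: the origin (TCP) lies at the centre of the arm's flange, where the gripper is bolted on; the fingertips stand 186 mm ahead of it and the grasp point (between the pads) lies 167 mm ahead of it; z points along the fingers, y is the line along which they close (so a half turn about z gives the same grasp; the last joint's range is limited). The gripper opens to 93 mm and grips with 3 to 60 N. Pads are 15 mm wide; open, the fingers measure 128 mm over their backs; the gripper's body (75 mm by 188 mm) begins 65 mm behind the grasp point.
Start: joints at [-1.396, 0.13, 1.488, -0, 1.523, -0.085], TCP at [0.154, -0.58, 0.405] pointing down, gripper open.
Joint ranges: [-2.96, 2.96], [-0.89, 2.26], [0.02, 2.5], [-1.34, 4.48], [0, 2.73], [-2.66, 2.66]. Speed limits (rad/s): [2.39, 2.39, 2.79, 3.14, 3.14, 3.14].

### API

Orientations are given as a rotation vector (axis times angle).
In Python, from plant import robot gives the robot as it stands.
- The arm moves only by the tool apply_moves, never from a script. Its argument "series" is a list of rows, each a list of 2 entries, a list of its own where there are three numbers: the shift along the tool's x, y, z in mm, then the turn, a rotation vector about the tool's x, y, z in rad. A call has 1 to 12 rows; each row shifts and turns the commanded pose from where the row before left it, along the tool's axes as they then stand; what a row does not reach is not made up. A row lasts 1/12 s, in which the tool goes at most 41.7 mm and 7.16 degrees, less where a joint would pass 70% of its speed; a pose out of reach is approached as far as the arm can. A call is refused whole if a number of a shift passes 41.7 or a number of a turn 0.125, either way. A call with a gripper value outside its range is refused whole. "claw" is the opening, from 0 (shut) to 1 (fully open), set as the call begins (left out, the last holds). The fingers move at their own pace and stop on an object; "newtons" is the grip in N (left out, the last holds). Time passes only in rows, so rows that do not move let the fingers close. It gives the time, the measured TCP pose, the force, the opening and the grip force at its end, in the units of the state.
- robot.read_state(): the state, without advancing time (a new reading comes with each control period).
- robot.read_camera(name): name is "scene" or "top"; returns (picture, depth): 480x640x3 uint8, blue, green, red; 480x640 float32, m along the optical axis (not along the pixel's ray), 0 where there is no reading.
- robot.calibration(name): a dict with "fx", "fy", "cx", "cy" (pixels), "extrinsics" (4x4, takes a point from world to camera coordinates). Camera axes: x right, y down, z forward; pixel columns grow to the right and rows downward; lengths in m; the calibration is good to about 2 mm. A picture is of the moment at which its call begins. calibration takes no time and is no camera call.
- robot.close_job(): hands the job in; it is judged then, once.
The state is a dict: "t": time; "q": joint angles; "dq": joint speeds; "joint_torque": joint torques, N m; "tool_pos": TCP position; "orientation": TCP orientation; "force": force on the tool from outside, world axes, zero at the start; "wrist_torque": the same for the moment, N m; "opening": finger opening in m; "gripper_force": force on a finger pad.
Only numpy, scipy, OpenCV 4.12 (cv2) and the standard library are available. Lean on these libraries where they do the work, as an engineer would, in place of code of your own. Each camera call takes 0.05 s, during which the arm holds its last target. There are 200 camera calls.

### The job

Two tag presses with red plunger heads are bolted to the ledge: one has a yellow ear tag lying in its jaw, the other is empty. Press the red head of the press with the yellow tag straight down to its stop and keep it there for about a second, then let it spring fully back up. Do not press the empty press.

Things in the scene. Friction and masses are not known exactly. Their poses are not given: they have to be found in the camera images.
- head_loaded (a point): Centre of the flat top of the round red plunger head (50 mm across, 18 mm thick) on the press with the yellow tag; 173 mm above the ledge when up, moves down with it. Grey C-frame, base 150 x 90 mm, all of it lower than 137 mm (top of the black rubber stop ring under the head). The tag lies flat 34 mm above the ledge, its 60 mm flag reaching 96 mm from the plunger's axis, towards the robot.
- plunger_loaded (a joint): Plunger of the loaded press: 0 m when up, growing as the head is pressed straight down, 0.018 m at its stop, where the head's underside meets the black rubber ring. The return spring needs about 2 N to start and 8 N at the stop, and lifts the head again when let go.
- head_empty (a point): Centre of the flat top of the same red plunger head (50 mm across, 173 mm above the ledge) on the other press, alike in all but that its jaw holds no tag. It must not be pressed.
- plunger_empty (a joint): Plunger of the empty press: 0 m when up, growing as the head is pressed straight down, 0.018 m at its stop, where the head's underside meets the black rubber ring. The return spring needs about 2 N to start and 8 N at the stop, and lifts the head again when let go.
Mind the look-alikes: they are no part of the job. Leave any brown or purple look-alike of the part that bears head_empty alone.

How it is judged:
By the outcome, as a careful person would: the job done as asked, in the order asked, and still so for the second after the job is handed in, with the robot touching nothing.
It also fails if it takes over 27 s, if anything falls off the work surface, if the arm or the gripper's body presses on something with over 40 N, if the wrist force passes 120 N, or if a joint passes its speed limit or range.

## Working session

There is one attempt and no reset: what is moved stays moved. The work goes in short steps, Python scripts to look and compute and a tool call to move; the robot and the scene stay as the last step left them, time stands still between calls to the robot, and variables do not carry over. Pictures are saved under pics/ and viewed, at most 10 in all, crops included, and the job is handed in when it is done.

Besides the shell and the picture viewer there is one more tool, called after "Call:" as name(argument=value, ...) on one line, values as JSON. apply_moves: Moves the arm, as the interface text tells. Its arguments: {"type":"object","properties":{"series":{"type":"array"},"claw":{"type":"number"},"newtons":{"type":"number"}},"required":["series"]}

```bash
mkdir -p pics; cat > h.py <<'E'
import numpy as np,cv2
from plant import robot
def pts(d,c):
    v,u=np.mgrid[:480,:640]
    p=np.stack([(u-c['cx'])/c['fx']*d,(v-c['cy'])/c['fy']*d,d],-1)
    E=np.array(c['extrinsics']);return (p-E[:3,3])@E[:3,:3]
E
python3 - <<'E'
from h import *
for n in('scene','top'):
    im,d=robot.read_camera(n);cv2.imwrite(f'pics/{n}.png',im);np.save(n+'_d.npy',d)
    c=robot.calibration(n);P=pts(d,c);hs=cv2.cvtColor(im,cv2.COLOR_BGR2HSV)
    h,s,v=cv2.split(hs)
    print(n,-np.array(c['extrinsics'])[:3,:3].T@np.array(c['extrinsics'])[:3,3])
    for nm,m in(('red',((h<8)|(h>172))&(s>120)&(v>60)),('yel',(h>22)&(h<35)&(s>120)&(v>60))):
        k,l,st,ce=cv2.connectedComponentsWithStats(m.astype(np.uint8))
        for i in range(1,k):
            if st[i,4]>30:
                q=P[(l==i)&(d>0)];print(nm,st[i],ce[i].round(1),np.median(q,0).round(3),q.max(0).round(3),q.min(0).round(3))
print(robot.read_state())
E
```

```text
scene [0.92412686 0.43295915 0.87589816]
red [ 111   74   46   31 1091] [134.1  88.6] [ 0.503 -0.662  0.089] [ 0.552 -0.612  0.094] [ 0.404 -1.112 -0.218]
red [339 121  26  21 433] [351.7 131. ] [ 0.316 -0.145  0.172] [ 0.336 -0.124  0.177] [ 0.186 -0.311  0.   ]
red [ 84 169   7   8  37] [ 86.9 172.4] [ 0.708 -0.532  0.051] [ 0.712 -0.525  0.059] [ 0.703 -0.543  0.032]
red [244 180  28  25 525] [257.9 191.7] [ 0.547 -0.143  0.172] [ 0.567 -0.124  0.177] [ 0.521 -0.17   0.136]
red [121 182  29  24 535] [135.4 193.3] [ 0.703 -0.286  0.172] [ 0.725 -0.267  0.176] [ 0.679 -0.314  0.135]
red [345 215  30  26 616] [359.7 227.2] [0.477 0.035 0.172] [0.497 0.057 0.176] [ 0.359 -0.094  0.004]
red [411 296  33  31 809] [426.6 311. ] [0.52  0.215 0.173] [0.542 0.237 0.177] [0.494 0.189 0.136]
yel [412 313  58  49 944] [444.9 337.8] [0.453 0.227 0.035] [0.529 0.254 0.161] [0.418 0.197 0.012]
top [ 0.33954023 -0.0324393   1.0526229 ]
red [448 137  24  24 454] [459.4 148.5] [ 0.697 -0.295  0.172] [ 0.722 -0.272  0.176] [ 0.676 -0.319  0.138]
red [380 214  25  25 475] [391.9 225.8] [ 0.541 -0.151 
[... 662 characters left out ...]
4] [0.26  0.637 0.   ]
{'t': 0.1, 'q': array([-1.39643016e+00,  1.31098200e-01,  1.48910963e+00,  5.98464710e-07,
        1.52301976e+00, -8.53643795e-02]), 'dq': array([ 0.00022867, -0.00079203, -0.00093949,  0.00053651, -0.00021723,
       -0.00088771]), 'joint_torque': array([ 5.19648747e-04, -5.61341214e+01, -4.93095446e+01,  7.71464291e-02,
        2.91238603e-02, -2.20662145e-05]), 'tool_pos': array([ 0.15410107, -0.57967479,  0.40381797]), 'orientation': array([-3.11351882e+00, -4.06626417e-01,  1.13250242e-04]), 'force': array([-0.60164597,  0.20109343, -0.81232142]), 'wrist_torque': array([-0.01654063,  0.00402868, -0.00635208]), 'gripper_force': 0.0, 'opening': 0.09266493081692287}
```

View pics/scene.png

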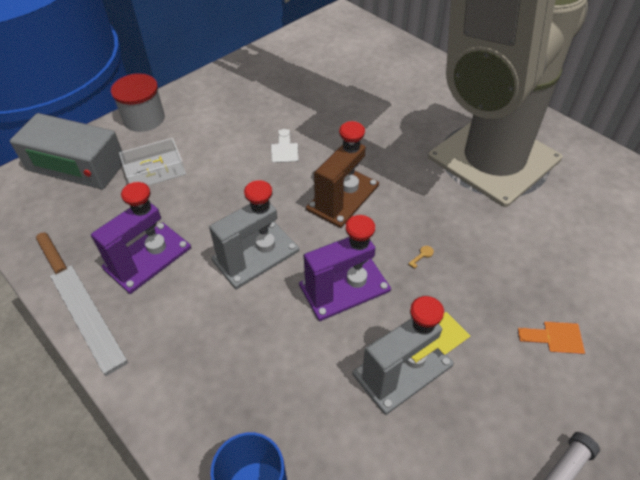

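View pics/top.png

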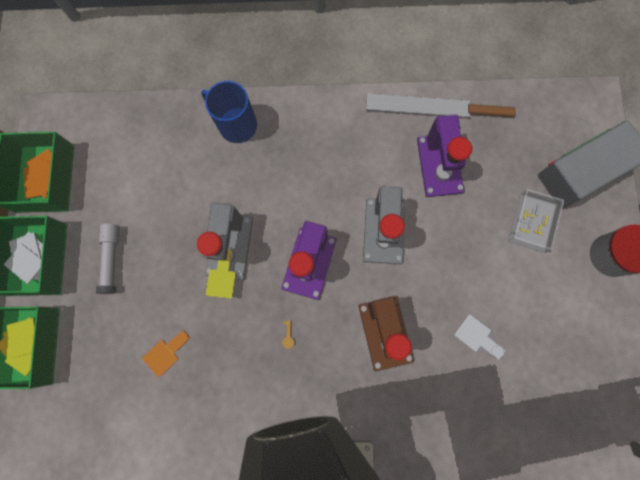

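The heads that could be confused, by pixel in the top view:
- **Grey press with yellow tag:** (209,244), or (427,311) in the scene view. This is the target.
- **Grey empty press:** (392,226).
- **Purple presses:** (301,264) and (459,148).
- **Brown press:** (398,346).
- **Red can lid:** (627,248).

Next I'll check the choice in a crop and refine the head centre.

```bash
python3 - <<'E'
from h import *
from scipy.spatial.transform import Rotation as R
for n,(u,v) in(('scene',(427,311)),('top',(209,244))):
    im=cv2.imread(f'pics/{n}.png');d=np.load(n+'_d.npy');c=robot.calibration(n);P=pts(d,c)
    h,s,vv=cv2.split(cv2.cvtColor(im,cv2.COLOR_BGR2HSV))
    m=((h<8)|(h>172))&(s>120)&(vv>60)&(P[...,2]>.165)&(d>0);w=np.zeros_like(m);w[v-22:v+22,u-22:u+22]=1
    m=(m&w).astype(np.uint8);cn=max(cv2.findContours(m,0,1)[0],key=cv2.contourArea)
    (a,b),ax,_=cv2.fitEllipse(cn);E=np.array(c['extrinsics']);o=-E[:3,:3].T@E[:3,3]
    r=E[:3,:3].T@np.array([(a-c['cx'])/c['fx'],(b-c['cy'])/c['fy'],1])
    print(n,(a,b),ax,o+r*(.173-o[2])/r[2],np.median(P[m>0],0),np.ptp(P[m>0],0))
    if n=='top':cv2.imwrite('pics/crop.png',cv2.resize(im[v-60:v+70,u-60:u+70],None,fx=4,fy=4,interpolation=2))
st=robot.read_state();M=R.from_rotvec(st['orientation']).as_matrix();print(M.round(3))
for t in((.42,-.30,.405),(.515,.21,.405)):print(1000*M.T@(np.array(t)-st['tool_pos']))
print(1000*M.T@(np.array((.515,.21,.405))-(.42,-.3,.405)))
E
```

```text
scene (426.80364990234375, 310.280517578125) (28.168319702148438, 32.724029541015625) [0.51950767 0.21448412 0.173     ] [0.51955381 0.21435112 0.17285335] [0.0474112  0.0486781  0.01163125]
top (208.7527313232422, 243.4115753173828) (23.06751251220703, 24.074932098388672) [0.51410798 0.20844788 0.173     ] [0.51449255 0.20846492 0.17205211] [0.04636317 0.0476646  0.01202878]
[[ 0.966  0.257 -0.   ]
 [ 0.257 -0.966  0.002]
 [ 0.    -0.002 -1.   ]]
[ 328.8067264  -202.00770546   -0.80694941]
[ 5.51598557e+02 -6.70503351e+02 -1.26134928e-02]
[ 222.79183016 -468.49564507    0.79433592]
```

View pics/crop.png

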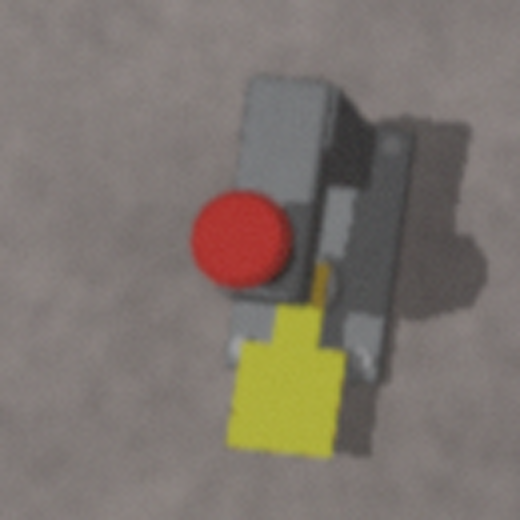

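The crop shows the red head at about (240,240) on a grey press, with the yellow tag in its jaw. This is the loaded press. The two views put its centre at about (0.517, 0.211, 0.173). I'll shut the gripper and travel above the presses.

Call:
apply_moves(series=[[[27, -17, -3], [0, 0, 0]], [[27, -17, -3], [0, 0, 0]], [[27, -17, -3], [0, 0, 0]], [[27, -17, -3], [0, 0, 0]], [[27, -17, -3], [0, 0, 0]], [[27, -17, 0], [0, 0, 0]], [[27, -17, 0], [0, 0, 0]], [[27, -17, 0], [0, 0, 0]], [[27, -17, 0], [0, 0, 0]], [[27, -17, 0], [0, 0, 0]], [[27, -17, 0], [0, 0, 0]], [[27, -17, 0], [0, 0, 0]]], claw=0, newtons=20)

```text
t: 1.1
tool_pos: [0.4156, -0.298, 0.4194]
orientation: [-3.115, -0.407, 0.001]
force: [0.2, -0.2, 0.1]
opening: 0.0172
gripper_force: 0.0
```

Call:
apply_moves(series=[[[18, -36, 0], [0, 0, 0]], [[18, -36, 0], [0, 0, 0]], [[18, -36, 0], [0, 0, 0]], [[18, -36, 0], [0, 0, 0]], [[18, -36, 0], [0, 0, 0]], [[18, -36, 0], [0, 0, 0]], [[18, -36, 0], [0, 0, 0]], [[18, -36, 0], [0, 0, 0]], [[18, -36, 0], [0, 0, 0]], [[18, -36, 0], [0, 0, 0]], [[18, -36, 0], [0, 0, 0]], [[18, -36, 0], [0, 0, 0]]])

```text
t: 2.1
tool_pos: [0.5124, 0.1757, 0.4194]
orientation: [3.115, 0.407, -0.001]
force: [1.3, -1.0, 0.8]
opening: 0.0005
gripper_force: 0.0
```

```bash
cat > s.py <<'E'
from h import *
from scipy.spatial.transform import Rotation as R
st=robot.read_state();M=R.from_rotvec(st['orientation']).as_matrix()
print(st['t'],st['tool_pos'],st['force'],st['opening'],np.abs(st['dq']).max(),M[:,2])
print('to go',1000*M.T@(np.array((.517,.211,.375))-st['tool_pos']))
E
python3 s.py
```

```text
2.1 [0.51243594 0.17565864 0.41939376] [ 1.33966134 -0.97535434  0.75668783] 0.00045090718113287515 0.8300988742305593 [-3.66422178e-04 -1.79949722e-04 -9.99999917e-01]
to go [ 13.51606093 -32.98290067  44.38572088]
```

Call:
apply_moves(series=[[[6, -15, 0], [0, 0, 0]], [[5, -12, 10], [0, 0, 0]], [[2, -6, 10], [0, 0, 0]], [[0, 0, 10], [0, 0, 0]], [[0, 0, 8], [0, 0, 0]], [[0, 0, 0], [0, 0, 0]], [[0, 0, 0], [0, 0, 0]]])

```text
t: 2.68
tool_pos: [0.5165, 0.2074, 0.3806]
orientation: [3.115, 0.404, -0.003]
force: [0.6, -0.4, 0.1]
opening: 0.0004
gripper_force: 0.0
```

```bash
cat >> s.py <<'E'
import sys
for n in ('scene','top'):
    im,d=robot.read_camera(n);c=robot.calibration(n)
    cv2.imwrite(f'pics/{sys.argv[1]}_{n}.png',cv2.resize(im[180:400,330:550] if n=='scene' else im[150:350,110:310],(600,600)))
E
python3 s.py a
```

```text
2.6833 [0.51653215 0.20741383 0.38063772] [ 0.62207424 -0.36711194  0.13685283] 0.00039332568515438015 0.029245616742912862 [-1.87087044e-03 -8.18257417e-04 -9.99997915e-01]
to go [ 1.37914474 -3.34970627  5.63389736]
```

View pics/a_scene.png

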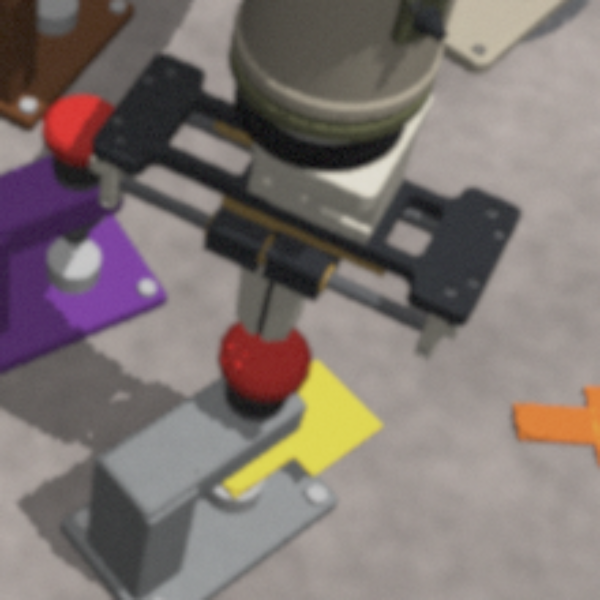

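View pics/a_top.png

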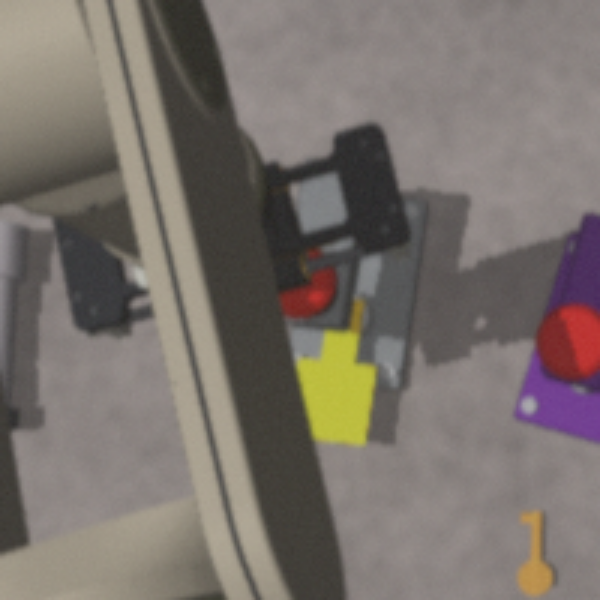

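The views show the fingertips about 20 mm above the head of the loaded press and centred, with the purple press clear of the gripper. Now I'll descend to contact.

Call:
apply_moves(series=[[[1, -3, 4], [0, 0, 0]], [[0, 0, 4], [0, 0, 0]], [[0, 0, 4], [0, 0, 0]], [[0, 0, 4], [0, 0, 0]], [[0, 0, 4], [0, 0, 0]], [[0, 0, 4], [0, 0, 0]], [[0, 0, 4], [0, 0, 0]], [[0, 0, 4], [0, 0, 0]], [[0, 0, 0], [0, 0, 0]]])

```text
t: 3.53
tool_pos: [0.5169, 0.2119, 0.3493]
orientation: [-3.115, -0.407, 0.0]
force: [-2.5, -0.7, 5.3]
opening: 0.0002
gripper_force: 2.7
```

Call:
apply_moves(series=[[[0, 0, 2], [0, 0, 0]], [[0, 0, 2], [0, 0, 0]], [[0, 0, 2], [0, 0, 0]], [[0, 0, 2], [0, 0, 0]], [[0, 0, 1], [0, 0, 0]], [[0, 0, 0], [0, 0, 0]]])

```text
t: 4.03
tool_pos: [0.5169, 0.2119, 0.3415]
orientation: [-3.115, -0.407, -0.0]
force: [-4.4, -1.1, 8.0]
opening: 0.0002
gripper_force: 4.0
```

Call:
apply_moves(series=[[[0, 0, 1], [0, 0, 0]], [[0, 0, 0], [0, 0, 0]]])

```text
t: 4.2
tool_pos: [0.5169, 0.2119, 0.3413]
orientation: [-3.115, -0.407, -0.001]
force: [-7.0, -2.4, 13.1]
opening: 0.0005
gripper_force: 6.3
```

The force jumped from 8 N to 13 N with almost no travel, so the head is at its stop. I'll hold it there for about a second.

Call:
apply_moves(series=[[[0, 0, 0.5], [0, 0, 0]], [[0, 0, 0], [0, 0, 0]], [[0, 0, 0], [0, 0, 0]], [[0, 0, 0], [0, 0, 0]], [[0, 0, 0], [0, 0, 0]], [[0, 0, 0], [0, 0, 0]], [[0, 0, 0], [0, 0, 0]], [[0, 0, 0], [0, 0, 0]], [[0, 0, 0], [0, 0, 0]], [[0, 0, 0], [0, 0, 0]], [[0, 0, 0], [0, 0, 0]], [[0, 0, 0], [0, 0, 0]]])

```text
t: 5.2
tool_pos: [0.5169, 0.2119, 0.3413]
orientation: [-3.115, -0.407, -0.001]
force: [-8.9, -2.9, 15.6]
opening: 0.0004
gripper_force: 7.8
```

Call:
apply_moves(series=[[[0, 0, -4], [0, 0, 0]], [[0, 0, -6], [0, 0, 0]], [[0, 0, -8], [0, 0, 0]], [[0, 0, -10], [0, 0, 0]], [[0, 0, -15], [0, 0, 0]], [[0, 0, -20], [0, 0, 0]], [[0, 0, -20], [0, 0, 0]], [[0, 0, -15], [0, 0, 0]], [[0, 0, -10], [0, 0, 0]], [[0, 0, 0], [0, 0, 0]], [[0, 0, 0], [0, 0, 0]], [[0, 0, 0], [0, 0, 0]]])

```text
t: 6.2
tool_pos: [0.5168, 0.2119, 0.4459]
orientation: [3.115, 0.407, -0.003]
force: [-0.4, 0.2, -0.9]
opening: 0.0005
gripper_force: 0.0
```

```bash
python3 s.py b; python3 - <<'E'
from h import *
for n in('scene','top'):
    im,d=robot.read_camera(n);P=pts(d,robot.calibration(n));h,s,v=cv2.split(cv2.cvtColor(im,cv2.COLOR_BGR2HSV))
    for x,y in((.517,.211),(.544,-.147)):
        q=P[((h<8)|(h>172))&(s>120)&(d>0)&(np.hypot(P[...,0]-x,P[...,1]-y)<.03)]
        if len(q):print(n,len(q),np.median(q,0))
E
```

```text
6.2 [0.51675251 0.21185007 0.44588861] [-0.38069528  0.21304809 -0.88158241] 0.0004540251620836352 0.01091777594371249 [-1.74054401e-03 -5.19497299e-04 -9.99998350e-01]
to go [ 0.14951724  0.88122124 70.8885047 ]
scene 810 [0.52107083 0.21510765 0.17265692]
scene 525 [ 0.54733235 -0.143528    0.17200639]
top 468 [0.51353691 0.20811852 0.17169042]
top 477 [ 0.5409907  -0.15141121  0.17236562]
```

View pics/b_scene.png

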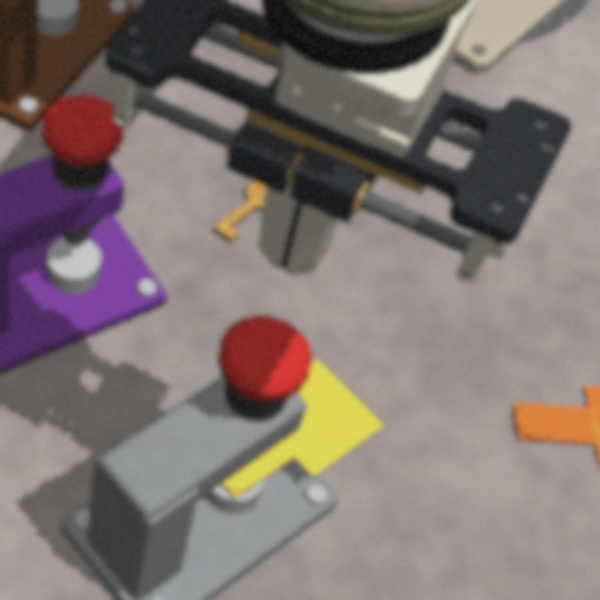

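The picture shows the head back up at about (265,360), measured at its original height of 0.172 m. The tag is still in place and the gripper is clear, so I'm handing the job in.

```bash
python3 -c "
from plant import robot;print(robot.close_job())"
```

```text
the job is handed in; nothing more can be done
None
```

I pressed the head of the yellow-tag press to its stop, held it about a second at up to roughly 16 N, and let it spring fully back up; the empty press was not touched, and the job was handed in after about 6 s.

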